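# Lock the regulator and raise the photo mast for the shot

### The arm

A 6-joint arm with a two-finger parallel gripper is mounted at the origin on the work surface. World frame = base frame: x ahead of the robot, y to its left, z up, the work surface at z = 0. Lengths are in m, angles in degrees, forces in N, time in s.
With the tool pointing down it reaches from about 0.375 to 0.9 m from the base axis. Payload 3.1 kg.
Tool frame: the origin (TCP) lies on the centre line of the jaws, within the pads' length; the fingertips stand 14 mm ahead of it and the grasp point (between the pads) lies 5 mm behind it (bot.tips_ahead is the distance from the TCP to the fingertips, in m); z points along the fingers, y is the line along which they close (so a half turn about z gives the same grasp; the last joint's range is limited). The gripper opens to 87 mm and grips with 3 to 60 N. Pads are 19 mm wide; open, the fingers measure 117 mm over their backs; the gripper's body (75 mm by 190 mm) begins 51 mm behind the grasp point.
Start: joints at [67.065, 30.224, 82.088, -0, 67.689, -10.227], TCP at [0.137, 0.61, 0.237] pointing down, gripper open.
Joint ranges: [-176.69, 176.69], [-43.24, 126.21], [12.49, 139.97], [-82, 262], [0, 151.66], [-163.58, 163.58]. Speed limits (degrees/s): [159.86, 159.86, 180, 180, 180, 180].

### API

Orientations are given as a 3x3 rotation matrix whose columns are the frame's x, y, z axes.
In Python, from rig import bot gives the robot as it stands.
- The arm moves only by the tool play_rows, never from a script. Its argument "moves" is a list that holds one entry, the list of rows, each a list of 6 numbers: the shift along the tool's x, y, z in mm, then the turn, a rotation vector about the tool's x, y, z in rad. A call has 1 to 5 rows; each row shifts and turns the commanded pose from where the row before left it, along the tool's axes as they then stand; what a row does not reach is not made up. A row lasts 1/10 s, in which the tool goes at most 50 mm and 8.59 degrees, less where a joint would pass 70% of its speed; a pose out of reach is approached as far as the arm can. A call with a gripper value outside its range is refused whole. "fingers" is the opening, from -1 (shut) to 1 (fully open), set as the call begins (left out, the last holds). The fingers move at their own pace and stop on an object; the grip force is fixed at half the most. Time passes only in rows, so rows that do not move let the fingers close. It gives the time, the measured TCP pose, the force, the opening and the grip force at its end, in the units of the state.
- bot.read_state(): the state, without advancing time (a new reading comes with each control period).
- bot.capture(name): name is "side" or "top" or "wrist"; returns a dict with "image" (384x512x3 uint8, blue, green, red), "fx", "fy", "cx", "cy" (pixels), "distortion" ([k1, k2, p1, p2, k3] as OpenCV has them; the pictures are not rectified), "R" (3x3) and "t" (3): a world point X has camera coordinates R X + t. Camera axes: x right, y down, z forward; pixel columns grow to the right and rows downward; lengths in m; the calibration is good to about 2 mm. A picture is of the moment at which its call begins. There is no depth.
- bot.hand_in(): hands the job in; it is judged then, once.
Trained networks look in a picture, given as the dict that the camera call returned (one of the last four; its "shot" number tells which), for a name from the list of things; names that differ only in an ending like _2 or _b are one class to them, and where a whole thing is asked for, a point or a joint stands for the part that bears it (a point fixed in the world has none). Each returns a list of dicts, best first, with "confidence" (0 to 1); they miss things now and then, are a little off and sometimes report something else, mostly with a low value. They report only what shows in the picture. A call takes as long as a camera call.
- bot.search_frame(picture, query): "centre" ([column, row] in pixels, amid what is visible of it).
- bot.silhouettes(picture, query): "pixels" (384x512 bool, what is visible of it) and "centre" ([column, row] in pixels, amid what is visible of it).
- bot.pinpoint(picture, query): "centre" ([column, row] in pixels: a listed point, or the origin of a listed thing).
The state is a dict: "time_s": time; "joint_positions": joint angles; "qvel": joint speeds; "tau": joint torques, N m; "position": TCP position; "tcp_rot": TCP orientation; "force": force on the tool from outside, world axes, zero at the start; "moment": the same for the moment, N m; "opening": opening from 0.0 (shut) to 1.0 (fully open); "grasp_force": force on a finger pad.
Only numpy, scipy, OpenCV 4.12 (cv2) and the standard library are available. Lean on these libraries where they do the work, as an engineer would, in place of code of your own. Each camera call takes 0.05 s, during which the arm holds its last target. There are 200 camera calls.

### The job

Get the little camera mast ready for photographing the chess king. Turn the black regulator knob until its bar points at the heavy mark, and slide the forked steel lock fully home over the bar; only then squeeze the push button in the side of the mast's grip and, keeping it squeezed, pull the mast straight up past its first stop to the second stop. Finish while still holding the grip with the mast fully extended (it sinks back if let go), and do not disturb the king, the mug or the magnet dispenser.

Things in the scene. Friction and masses are not known exactly. Their poses are not given: they have to be found in the camera images.
- mast_unit: The photo mast's fixed foot: dark steel plate 110 x 340 x 14 mm (its x and y), bolted down. Origin on the table surface; the plate spans x -55..55 mm, y -190..150 mm. Its yaw varies. In this frame: knob axis at (0, -40) mm, lock rail along the line x = 0 from y -188 to -76 mm, mast axis at (0, 100) mm. All parts turn with it and mechanisms are upright.
- knob_grip (a point): On the knob's vertical axis, 68 mm above the table, the height to grip. Black knob: upright bar 12 mm thick (this point's x), 44 mm long (its y), 52 to 80 mm above the table, on a round housing (grey dial 68 mm across, top at 51 mm). A white line on top runs from the centre to the pointing end, this point's -y. The axes turn with the knob.
- knob (a joint): Knob angle in rad, positive counter-clockwise seen from above, range -1.4..1.4, light friction (0.04 N m), stays where left. 0 = bar points exactly at the heavy black mark, on the dial's side towards the lock (the foot's -y). It starts between -1.25 and -0.6, so it has to be turned counter-clockwise.
- lock_tab (a point): Middle of the lock's grip tab, 92 mm above the table: steel, 12 mm thick (foot's x), 22 mm long (foot's y), 74 to 108 mm above the table, on a block 36 x 24 mm, 54 to 74 mm high. The fork's two cheeks reach 44 mm ahead (foot's +y) of the tab's middle, 18 mm apart. The knob bar fits between them only within about 0.15 rad of the mark; else the fork runs against it.
- lock (a joint): Lock travel in m: 0 = drawn back, 0.060 = fully home over the bar. Slides along the foot's +y, friction about 1.5 N, stays where left. Starts at 0 to 0.006.
- head_grip (a point): Middle of the mast's black grip, on the mast axis, 136 mm above the table when down, rising with it. Block 34 mm (foot's x) by 30 mm (foot's y), 104 to 158 mm above the table when down. Steel push button in its +x face, plain face at -x: pinching the grip along the foot's x presses the button. A thin fixed catch post stands 34 to 38 mm from the axis on the +x side, 98.5 mm high.
- button (a joint): Push button travel in m: 0 = out (cap 20 mm wide, 28 mm high, centred at head_grip's height, stands 7 mm proud of the grip's +x face), 0.0055 = fully in (1.5 mm proud); it is pushed towards the foot's -x. Fully in takes about 8 N. The mast is latched down until the button is in by more than about 4 mm; sprung out again when let go.
- head (a joint): Extension of the upper tube with grip and camera out of the middle tube, m: 0 = down, 0.060 = out to the first stop. It comes out first, against about 5 to 7 N (spring and weight).
- mid_tube (a joint): Extension of the middle tube out of the outer tube, m: 0 = down, 0.060 = out to the second stop. It moves once the upper tube is out, against about 9 to 13 N. At the second stop both read 0.060 and the grip has risen 120 mm. A return spring draws everything down if let go.
- plinth: Grey resin statue plinth, 90 x 90 x 46 mm, fixed, 160 to 200 mm from the mast axis on the foot's +y side. Origin at its underside centre.
- king: Maple chess king 94 mm tall, 36 mm base, loose, standing on the plinth. Origin at its underside centre. Leave alone.
- mug: Empty white ceramic mug 82 mm across, 92 mm tall, loose, beyond the lock end of the foot. Origin at its underside centre. Leave alone.
- dispenser: White push dispenser for small magnets, 55 x 75 x 60 mm, loose, on the foot's +x side. Origin at its underside centre. Leave alone.
- camera (a point): Middle of the small grey camera fixed to the grip on the foot's +y side, 60 mm from the mast axis: 62 x 30 x 42 mm (foot's x, y, height), its top 21 mm below the grip's top; the lens reaches to 97 mm from the axis, towards the king. Rises with the grip.

How it is judged:
By the outcome, as a careful person would: the job done as asked, in the order asked, and still so for the second after the job is handed in, while the arm keeps its last pose, push and grip.
It also fails if it takes over 48 s, if anything falls off the work surface, if the arm or the gripper's body presses on something with over 40 N, if the wrist force passes 120 N, or if a joint passes its speed limit or range.

## Working session

There is one attempt and no reset: what is moved stays moved. The work goes in short steps, Python scripts to look and compute and a tool call to move; the robot and the scene stay as the last step left them, time stands still between calls to the robot, and variables do not carry over. Pictures are saved under pics/ and viewed, at most 10 in all, crops included, and the job is handed in when it is done.

Besides the shell and the picture viewer there is one more tool, called as name(argument=value, ...) on one line, values as JSON. play_rows: Moves the arm, as the interface text tells. Its arguments: {"type":"object","properties":{"moves":{"type":"array","items":{"type":"array","items":{"type":"array","items":{"type":"number"}}}},"fingers":{"type":"number"}},"required":["moves"]}

```bash
mkdir -p pics; cat > h.py <<'E'
import numpy as np, cv2
from rig import bot
def ray(c,px):
    K=np.array([[c['fx'],0,c['cx']],[0,c['fy'],c['cy']],[0,0,1.]])
    u=cv2.undistortPoints(np.array([[px]],float),K,np.array(c['distortion'],float))[0,0]
    R=np.array(c['R']);t=np.array(c['t']); d=R.T@np.array([u[0],u[1],1]); return -R.T@t,d
def atz(c,px,z):
    o,d=ray(c,px); return o+d*(z-o[2])/d[2]
def proj(c,X):
    K=np.array([[c['fx'],0,c['cx']],[0,c['fy'],c['cy']],[0,0,1.]])
    return cv2.projectPoints(np.array(X,float).reshape(-1,1,3),cv2.Rodrigues(np.array(c['R']))[0],np.array(c['t'],float),K,np.array(c['distortion'],float))[0][:,0]
E
python3 - <<'E'
from h import *
cs={n:bot.capture(n) for n in('top','side')}
for n,c in cs.items(): cv2.imwrite(f'pics/{n}0.png',c['image'])
Z=dict(mast_unit=0,knob_grip=.068,lock_tab=.092,head_grip=.136,plinth=0,king=.046,mug=0,dispenser=0,camera=.11)
for q,z in Z.items():
  for n,c in cs.items():
    r=bot.pinpoint(c,q)
    if r: print(q,n,np.round(r[0]['centre'],1),round(r[0]['confidence'],2),np.round(atz(c,r[0]['centre'],z),4))
im=np.hstack([cs['top']['image'],cs['side']['image']]);cv2.imwrite('pics/both.png',cv2.resize(im,(800,300),interpolation=cv2.INTER_AREA))
print(bot.read_state())
E
```

```text
mast_unit top [274.3 216. ] 0.94 [ 0.5216 -0.0358  0.    ]
mast_unit side [269.4 210.5] 0.92 [ 0.5167 -0.0315  0.    ]
knob_grip top [238.1 222.1] 0.7 [0.4987 0.0661 0.068 ]
knob_grip side [268.8 181.9] 0.51 [ 0.5293 -0.0842  0.068 ]
lock_tab top [329.1 204.6] 0.52 [ 0.5425 -0.1767  0.092 ]
lock_tab side [272.8 160.6] 0.67 [ 0.533  -0.1713  0.092 ]
head_grip top [237. 221.] 0.93 [0.4959 0.0664 0.136 ]
head_grip side [270.3 190.3] 0.92 [0.5002 0.0517 0.136 ]
plinth top [174.  228.8] 0.93 [0.4854 0.2526 0.    ]
plinth side [262.1 282.5] 0.89 [0.4828 0.243  0.    ]
king top [169.8 230.5] 0.53 [0.4777 0.2545 0.046 ]
king side [263.7 275. ] 0.69 [0.4759 0.2586 0.046 ]
mug top [382.7 237.2] 0.82 [ 0.4588 -0.3492  0.    ]
mug side [301.3 159.5] 0.79 [ 0.4561 -0.3527  0.    ]
dispenser top [246.6 166.5] 0.68 [0.6681 0.0442 0.    ]
dispenser side [213.3 221.7] 0.64 [0.6673 0.0529 0.    ]
camera top [214.2 226.2] 0.84 [0.4848 0.1262 0.11  ]
camera side [268.1 215.7] 0.78 [0.492 0.124 0.11 ]
{'time_s': 1.0, 'joint_positions': array([ 6.70636244e+01,  3.02220182e+01,  8.20916632e+01,  2.14643671e-03,
        6.76899553e+01, -1.02291774e+01]), 'qvel': array([ 0.05703393, -0.02924668, -0.00178447,  0.03739251, -0.12228826,
        0.12419044]), 'tau': array([-3.08188883e-04, -4.40020788e+01, -1.76989228e+01,  6.32648030e-02,
        5.03883418e-02, -1.63842179e-05]), 'position': array([0.13743761, 0.60963903, 0.23654228]), 'tcp_rot': array([[-9.75503787e-01,  2.19982633e-01, -5.66534211e-05],
       [ 2.19982636e-01,  9.75503787e-01, -4.49469703e-05],
       [ 4.53780740e-05, -5.63087086e-05, -9.99999997e-01]]), 'force': array([ 0.30472669,  0.19375591, -0.54631789]), 'moment': array([-0.05018387,  0.02443158,  0.01893249]), 'grasp_force': 0.0, 'opening': 1.0023672911089543}
```

View pics/top0.png

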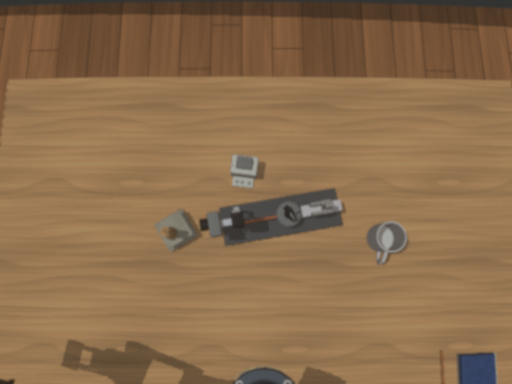

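View pics/side0.png

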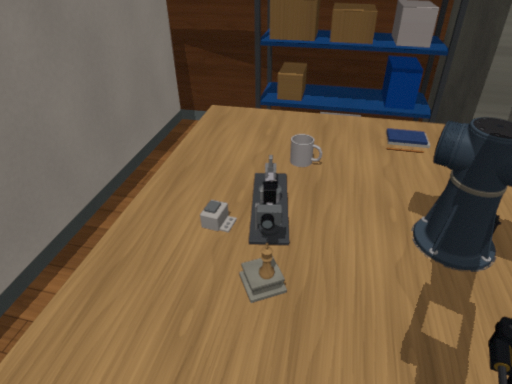

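```bash
cat >> h.py <<'E'
from scipy.spatial.transform import Rotation as Ro
def plan(target,yang,n,P=None,yaw=None):
    """rows to bring TCP to target with tool y at world angle yang (deg, mod 180 given as is)"""
    s=bot.read_state(); p=np.array(s['position']) if P is None else np.array(P); R=np.array(s['tcp_rot'])
    a=np.degrees(np.arctan2(R[1,1],R[0,1])) if yaw is None else yaw
    rz=np.radians(a)
    p0=p.copy(); rows=[]
    goal=np.radians(yang)
    for i in range(n):
        y=np.array([np.cos(rz),np.sin(rz),0]); z=np.array([0,0,-1.]); x=np.cross(y,z)
        T=np.c_[x,y,z]; want=p0+(np.array(target)-p0)*(i+1)/n
        sh=np.round(T.T@(want-p)*1000,0 if i<n-1 else 1); 
        dr=round((rz-goal)/(n-i),2 if i<n-1 else 3)
        p=p+T@sh/1000; rz-=dr
        rows.append([*map(float,sh),0,0,float(dr)])
    for i in range(0,n,5): print([rows[i:i+5]])
    return p,np.degrees(rz)
E
python3 -c "
from h import *
plan([.515,-.06,.25],-30,17)"
```

```text
[[[-30.0, -34.0, -1.0, 0, 0, 0.11], [-34.0, -30.0, -1.0, 0, 0, 0.11], [-37.0, -26.0, -0.0, 0, 0, 0.11], [-39.0, -22.0, -1.0, 0, 0, 0.11], [-42.0, -17.0, -1.0, 0, 0, 0.11]]]
[[[-44.0, -13.0, -1.0, 0, 0, 0.11], [-44.0, -8.0, -1.0, 0, 0, 0.11], [-45.0, -3.0, -0.0, 0, 0, 0.11], [-45.0, 2.0, -1.0, 0, 0, 0.11], [-45.0, 7.0, -1.0, 0, 0, 0.11]]]
[[[-43.0, 12.0, -1.0, 0, 0, 0.11], [-43.0, 17.0, -0.0, 0, 0, 0.11], [-40.0, 21.0, -1.0, 0, 0, 0.11], [-37.0, 25.0, -1.0, 0, 0, 0.11], [-34.0, 29.0, -1.0, 0, 0, 0.11]]]
[[[-31.0, 33.0, -1.0, 0, 0, 0.11], [-27.7, 36.5, -0.5, 0, 0, 0.113]]]
```

play_rows(moves=[[[-30, -34, -1, 0, 0, 0.11], [-34, -30, -1, 0, 0, 0.11], [-37, -26, 0, 0, 0, 0.11], [-39, -22, -1, 0, 0, 0.11], [-42, -17, -1, 0, 0, 0.11]]])

```text
time_s: 1.5
position: [0.2488, 0.4113, 0.2407]
tcp_rot: [[-0.714, 0.7, 0.0], [0.7, 0.714, 0.0], [-0.0, 0.001, -1.0]]
force: [0.5, 0.4, -0.1]
opening: 0.998
grasp_force: 0.0
```

play_rows(moves=[[[-44, -13, -1, 0, 0, 0.11], [-44, -8, -1, 0, 0, 0.11], [-45, -3, 0, 0, 0, 0.11], [-45, 2, -1, 0, 0, 0.11], [-45, 7, -1, 0, 0, 0.11]]])

```text
time_s: 2.0
position: [0.3599, 0.2139, 0.2449]
tcp_rot: [[-0.242, 0.97, 0.001], [0.97, 0.242, 0.0], [0.0, 0.001, -1.0]]
force: [0.5, 0.3, -0.6]
opening: 1.0
grasp_force: 0.0
```

play_rows(moves=[[[-43, 12, -1, 0, 0, 0.11], [-43, 17, 0, 0, 0, 0.11], [-40, 21, -1, 0, 0, 0.11], [-37, 25, -1, 0, 0, 0.11], [-34, 29, -1, 0, 0, 0.11]]])

```text
time_s: 2.5
position: [0.4711, 0.0175, 0.2489]
tcp_rot: [[0.301, 0.953, 0.001], [0.953, -0.301, 0.0], [0.0, 0.001, -1.0]]
force: [0.6, -0.2, 0.6]
opening: 0.997
grasp_force: 0.0
```

play_rows(moves=[[[-31, 33, -1, 0, 0, 0.11], [-28, 36, 0, 0, 0, 0.11], [0, 0, 0, 0, 0, 0]]])

```text
time_s: 2.8
position: [0.5185, -0.0656, 0.2501]
tcp_rot: [[0.504, 0.864, 0.006], [0.864, -0.504, -0.003], [-0.0, 0.007, -1.0]]
force: [0.1, 0.4, -0.7]
opening: 1.001
grasp_force: 0.0
```

```bash
cat > look.py <<'E'
from h import *
import sys
c=bot.capture('wrist'); cv2.imwrite(f'pics/{sys.argv[1]}.png',c['image'])
Z=dict(mast_unit=0,knob_grip=.068,lock_tab=.092,head_grip=.136,camera=.12)
for q,z in Z.items():
    for r in bot.pinpoint(c,q)[:1]: print(q,np.round(r['centre'],1),round(r['confidence'],2),np.round(atz(c,r['centre'],z),4))
for q,z in dict(knob_grip=.08,knob=.08,mast_unit=.014).items():
    for r in bot.silhouettes(c,q)[:1]:
        m=r['pixels'].astype(np.uint8); ct=max(cv2.findContours(m,0,2)[0],key=cv2.contourArea)
        w=np.array([atz(c,p[0],z)[:2] for p in ct],np.float32)*1000
        print(q,r['confidence'],m.sum(),cv2.minAreaRect(w))
s=bot.read_state(); print(s['time_s'],np.round(s['position'],4),np.degrees(np.arctan2(s['tcp_rot'][1,1],s['tcp_rot'][0,1])),s['force'])
o=ray(c,[256,192]);print('cam',o)
E
python3 look.py w1
```

```text
mast_unit [236.1 141.5] 0.86 [ 0.5165 -0.0359  0.    ]
knob_grip [259.8 176.8] 0.58 [ 0.5252 -0.0747  0.068 ]
lock_tab [322.2 255.5] 0.77 [ 0.5414 -0.1738  0.092 ]
head_grip [141.2  54.9] 0.74 [0.5008 0.0645 0.136 ]
knob_grip 0.74 864 ((524.3661499023438, -69.49568176269531), (46.32536315917969, 25.886394500732422), 17.74597930908203)
knob 0.86 811 ((524.2046508789062, -69.29034423828125), (46.241119384765625, 25.291051864624023), 19.713157653808594)
mast_unit 0.67 28744 ((512.293212890625, -7.515838623046875), (116.08279418945312, 432.3214416503906), 11.31567668914795)
3.25 [ 0.514  -0.059   0.2497] -29.74643112604723 [-0.45569937 -0.3014401   0.23146625]
cam (array([ 0.55294657, -0.00714963,  0.39841626]), array([-0.1148638, -0.2328856, -0.9657857]))
```

View pics/w1.png

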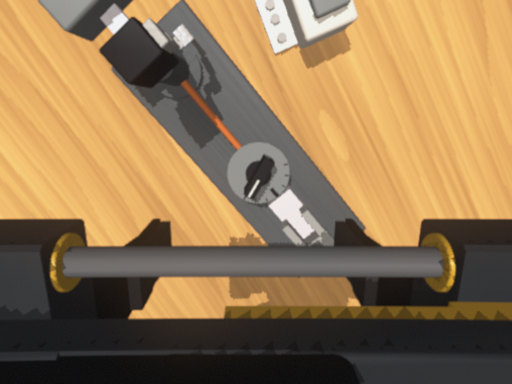

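```bash
python3 - <<'E'
from h import *
c=bot.capture('wrist'); im=c['image']
g=cv2.cvtColor(im,cv2.COLOR_BGR2GRAY)
sub=np.zeros_like(g); cv2.circle(sub,(260,176),25,255,-1)
w=np.argwhere((g>170)&(sub>0))[:,::-1].astype(float)
W=np.array([atz(c,p,.08)[:2] for p in w]); m=W.mean(0); d=np.linalg.svd(W-m)[2][0]
print(len(W),m,np.degrees(np.arctan2(d[1],d[0])),(W-m)@d)
# dark bar
b=np.argwhere((g<45)&(sub>0))[:,::-1].astype(float)
B=np.array([atz(c,p,.08)[:2] for p in b]);mb=B.mean(0);d=np.linalg.svd(B-mb)[2][0];print(len(B),mb,np.degrees(np.arctan2(d[1],d[0])))
cv2.imwrite('pics/w2.png',cv2.resize(im[120:240,200:350],None,fx=4,fy=4,interpolation=cv2.INTER_CUBIC))
E
```

```text
41 [ 0.51433651 -0.0792934 ] -149.7896148771872 [-9.10606765e-03 -9.61001424e-03 -8.21518742e-03 -8.71954291e-03
 -6.81809891e-03 -7.32287375e-03 -7.82763858e-03 -5.92394022e-03
 -6.42912443e-03 -4.52274065e-03 -5.02834320e-03 -3.11927341e-03
 -3.62529324e-03 -4.13130563e-03 -2.21997291e-03 -2.72640260e-03
 -8.12380568e-04 -1.31922650e-03 -1.82606650e-03  5.97485404e-04
  9.02243093e-05 -4.17031953e-04  1.50195146e-03  9.94280008e-04
  2.91595656e-03  2.40787101e-03  1.89978878e-03  3.82374268e-03
  3.31524633e-03  5.24189662e-03  4.73298724e-03  4.22407966e-03
  6.66233443e-03  6.15301314e-03  5.64369252e-03  7.57532562e-03
  7.06559307e-03  8.99992628e-03  8.48978291e-03  7.97963867e-03
  9.40570858e-03]
170 [ 0.52634138 -0.06670814] -153.16700856855957
```

View pics/w2.png

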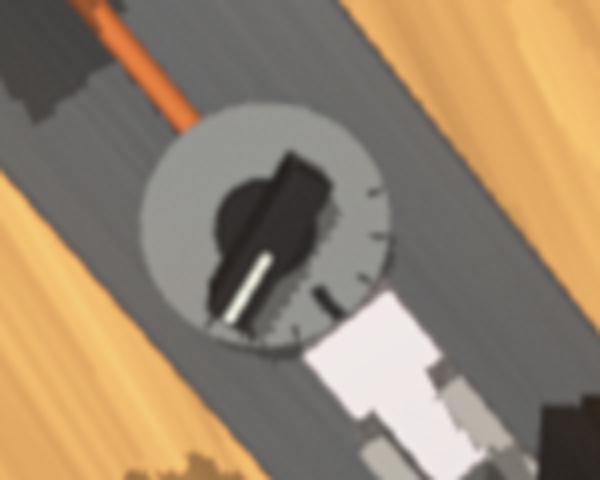

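```bash
python3 -c "
from h import *
p,a=plan([.524,-.0745,.16],-60,5)
plan([.524,-.0745,.069],-60,3,p,a)"
```

```text
[[[-2.0, 3.0, 18.0, 0, 0, 0.11], [-1.0, 4.0, 18.0, 0, 0, 0.1], [-1.0, 3.0, 18.0, 0, 0, 0.11], [-1.0, 4.0, 18.0, 0, 0, 0.1], [0.2, 3.4, 17.7, 0, 0, 0.108]]]
[[[-0.0, -0.0, 30.0, 0, 0, -0.0], [-0.0, -0.0, 31.0, 0, 0, -0.0], [-0.0, -0.0, 30.0, 0, 0, -0.0]]]
```

play_rows(moves=[[[-2, 3, 18, 0, 0, 0.11], [-1, 4, 18, 0, 0, 0.1], [-1, 3, 18, 0, 0, 0.11], [-1, 4, 18, 0, 0, 0.1], [0, 3, 18, 0, 0, 0.11]]], fingers=-0.2)

```text
time_s: 3.8
position: [0.5241, -0.0751, 0.159]
tcp_rot: [[0.87, 0.494, 0.0], [0.494, -0.87, -0.0], [0.0, 0.0, -1.0]]
force: [0.1, -0.7, 0.2]
opening: 0.627
grasp_force: 0.0
```

play_rows(moves=[[[0, 0, 30, 0, 0, 0], [0, 0, 30, 0, 0, 0], [0, 0, 20, 0, 0, 0], [0, 0, 10, 0, 0, 0], [0, 0, 0, 0, 0, 0]]])

```text
time_s: 4.3
position: [0.5232, -0.0748, 0.0685]
tcp_rot: [[0.868, 0.497, -0.002], [0.497, -0.868, 0.001], [-0.002, -0.002, -1.0]]
force: [-0.1, 0.4, 0.5]
opening: 0.401
grasp_force: 0.0
```

```bash
python3 look.py w3
```

```text
knob_grip [246.3 245.7] 0.82 [ 0.5237 -0.0731  0.068 ]
knob_grip 0.75 234 ((559.9078369140625, -175.28030395507812), (12.103147506713867, 6.3241119384765625), 38.74597930908203)
knob 0.98 2549 ((539.5642700195312, -65.44293212890625), (23.594135284423828, 23.039081573486328), 29.880449295043945)
mast_unit 0.81 55291 ((523.6456298828125, -63.957977294921875), (109.49110412597656, 316.5403137207031), 10.021035194396973)
4.75 [ 0.5243 -0.0754  0.0702] -60.21569360125088 [1.10387226 0.06664225 0.07105426]
cam (array([ 0.58397325, -0.04230034,  0.21672865]), array([-0.22129248, -0.13765166, -0.96553253]))
```

View pics/w3.png

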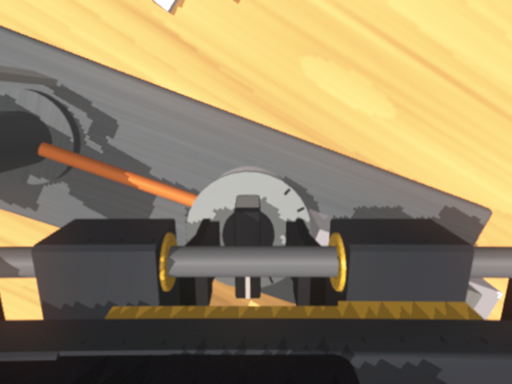

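play_rows(moves=[[[0, 0, 0, 0, 0, 0], [0, 0, 0, 0, 0, 0], [0, 0, 0, 0, 0, 0], [0, 0, 0, 0, 0, 0]]], fingers=-1)

```text
time_s: 5.15
position: [0.5223, -0.0728, 0.0695]
tcp_rot: [[0.869, 0.494, -0.004], [0.494, -0.869, 0.005], [-0.001, -0.006, -1.0]]
force: [-0.1, 6.1, 3.5]
opening: 0.135
grasp_force: 30.0
```

play_rows(moves=[[[0, 0, 0, 0, 0, -0.1], [0, 0, 0, 0, 0, -0.12], [0, 0, 0, 0, 0, -0.12], [0, 0, 0, 0, 0, -0.12], [0, 0, 0, 0, 0, -0.12]]])

```text
time_s: 5.65
position: [0.5228, -0.0733, 0.0695]
tcp_rot: [[0.451, 0.893, -0.002], [0.893, -0.45, 0.003], [0.002, -0.003, -1.0]]
force: [0.2, 7.2, 2.7]
opening: 0.135
grasp_force: 30.0
```

play_rows(moves=[[[0, 0, 0, 0, 0, -0.12], [0, 0, 0, 0, 0, -0.12], [0, 0, 0, 0, 0, -0.12], [0, 0, 0, 0, 0, -0.12], [0, 0, 0, 0, 0, -0.12]]])

```text
time_s: 6.15
position: [0.5236, -0.0734, 0.0695]
tcp_rot: [[-0.132, 0.991, -0.001], [0.991, 0.132, 0.003], [0.003, -0.0, -1.0]]
force: [0.9, 7.1, 1.0]
opening: 0.135
grasp_force: 30.0
```

play_rows(moves=[[[0, 0, 0, 0, 0, -0.05], [0, 0, 0, 0, 0, 0], [0, 0, 0, 0, 0, 0]]])

```text
time_s: 6.45
position: [0.5237, -0.0734, 0.0695]
tcp_rot: [[-0.177, 0.984, -0.001], [0.984, 0.177, 0.003], [0.003, -0.0, -1.0]]
force: [1.6, 6.5, 1.7]
opening: 0.138
grasp_force: 30.0
```

play_rows(moves=[[[0, 0, 0, 0, 0, 0], [0, 0, 0, 0, 0, 0], [0, 0, -20, 0, 0, 0], [0, 0, -45, 0, 0, 0], [0, 0, -45, 0, 0, 0]]], fingers=-0.2)

```text
time_s: 6.95
position: [0.5231, -0.0755, 0.1799]
tcp_rot: [[-0.178, 0.984, -0.003], [0.984, 0.178, 0.001], [0.001, -0.003, -1.0]]
force: [0.5, -1.0, -0.3]
opening: 0.389
grasp_force: 0.0
```

play_rows(moves=[[[-50, 0, 0, 0, 0, 0], [-50, 0, 0, 0, 0, 0], [0, 0, 0, 0, 0, 0]]])

```text
time_s: 7.25
position: [0.5444, -0.1806, 0.1808]
tcp_rot: [[-0.173, 0.985, 0.006], [0.985, 0.173, -0.006], [-0.007, 0.005, -1.0]]
force: [0.2, 0.0, 1.4]
opening: 0.399
grasp_force: 0.0
```

```bash
python3 look.py w4
```

```text
mast_unit [249.1  14. ] 0.89 [ 0.5177 -0.0378  0.    ]
knob_grip [249.2  44.6] 0.95 [ 0.5242 -0.0734  0.068 ]
lock_tab [249.4 186.8] 0.55 [ 0.5419 -0.1739  0.092 ]
knob_grip 0.74 1569 ((524.873291015625, -73.76904296875), (24.05921745300293, 44.29706573486328), 10.032915115356445)
knob 0.91 1692 ((524.5746459960938, -74.16690826416016), (24.770322799682617, 44.977622985839844), 10.03204345703125)
mast_unit 0.61 25084 ((534.180908203125, -131.21670532226562), (109.25764465332031, 204.3004150390625), 10.103164672851562)
7.7 [ 0.5415 -0.1726  0.1794] 10.33754075398388 [-0.49528289  0.71669857  0.18234868]
cam (array([ 0.53214882, -0.11351904,  0.32865766]), array([ 0.06260503, -0.25890938, -0.96395952]))
```

View pics/w4.png

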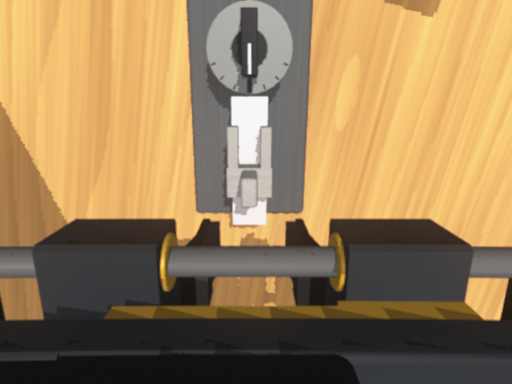

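play_rows(moves=[[[0, 0, 30, 0, 0, 0], [0, 0, 30, 0, 0, 0], [-1, 0, 18, 0, 0, 0], [0, 0, 10, 0, 0, 0], [0, 0, 0, 0, 0, 0]]])

```text
time_s: 8.2
position: [0.5412, -0.1738, 0.0903]
tcp_rot: [[-0.179, 0.984, -0.003], [0.984, 0.179, 0.001], [0.002, -0.002, -1.0]]
force: [-0.5, -0.0, -0.2]
opening: 0.402
grasp_force: 0.0
```

play_rows(moves=[[[0, 0, 0, 0, 0, 0], [0, 0, 0, 0, 0, 0], [0, 0, 0, 0, 0, 0], [0, 0, 0, 0, 0, 0]]], fingers=-1)

```text
time_s: 8.6
position: [0.5412, -0.1749, 0.0924]
tcp_rot: [[-0.179, 0.984, -0.001], [0.984, 0.179, -0.001], [-0.0, -0.002, -1.0]]
force: [-0.1, -1.6, 4.9]
opening: 0.132
grasp_force: 30.0
```

play_rows(moves=[[[5, 0, 0, 0, 0, 0], [10, 0, 0, 0, 0, 0], [10, 0, 0, 0, 0, 0], [10, 0, 0, 0, 0, 0], [0, 0, 0, 0, 0, 0]]])

```text
time_s: 9.1
position: [0.535, -0.1389, 0.0924]
tcp_rot: [[-0.178, 0.984, -0.0], [0.984, 0.178, 0.001], [0.001, -0.0, -1.0]]
force: [-2.9, 0.9, 6.2]
opening: 0.135
grasp_force: 30.0
```

play_rows(moves=[[[10, 0, 0, 0, 0, 0], [8, 0, 0, 0, 0, 0], [5, 0, 0, 0, 0, 0], [3, 0, 0, 0, 0, 0], [0, 0, 0, 0, 0, 0]]])

```text
time_s: 9.6
position: [0.5313, -0.1166, 0.0925]
tcp_rot: [[-0.18, 0.984, 0.001], [0.984, 0.18, -0.004], [-0.005, 0.0, -1.0]]
force: [-2.4, -7.6, 4.2]
opening: 0.132
grasp_force: 30.0
```

play_rows(moves=[[[1, 0, 0, 0, 0, 0], [1, 0, 0, 0, 0, 0], [0, 0, 0, 0, 0, 0]]])

```text
time_s: 9.9
position: [0.5313, -0.1165, 0.0925]
tcp_rot: [[-0.18, 0.984, 0.002], [0.984, 0.18, -0.007], [-0.007, 0.001, -1.0]]
force: [-3.5, -13.2, 2.7]
opening: 0.137
grasp_force: 30.0
```

play_rows(moves=[[[-1, 0, 0, 0, 0, 0], [-1, 0, 0, 0, 0, 0], [0, 0, 0, 0, 0, 0], [0, 0, -20, 0, 0, 0], [0, 0, -45, 0, 0, 0]]], fingers=-0.3)

```text
time_s: 10.4
position: [0.5286, -0.113, 0.154]
tcp_rot: [[-0.178, 0.984, -0.008], [0.984, 0.178, 0.004], [0.006, -0.007, -1.0]]
force: [0.4, -0.0, -0.3]
opening: 0.348
grasp_force: 0.0
```

play_rows(moves=[[[0, 0, -45, 0, 0, 0], [20, 0, -20, 0, 0, 0], [40, 0, 0, 0, 0, 0], [0, 0, 0, 0, 0, 0]]], fingers=1)

```text
time_s: 10.8
position: [0.5186, -0.0513, 0.2223]
tcp_rot: [[-0.182, 0.983, -0.001], [0.983, 0.182, 0.002], [0.002, -0.0, -1.0]]
force: [-1.6, 0.5, -0.5]
opening: 0.629
grasp_force: 0.0
```

```bash
python3 look.py w5
```

```text
mast_unit [252.7 152. ] 0.9 [ 0.5166 -0.0358  0.    ]
knob_grip [252.6 201.2] 0.98 [ 0.5234 -0.0736  0.068 ]
lock_tab [253.1 254.8] 0.66 [ 0.5321 -0.1178  0.092 ]
head_grip [257.8  27.6] 0.74 [0.5014 0.0637 0.136 ]
knob_grip 0.72 839 ((523.6380615234375, -70.28793334960938), (25.06235122680664, 48.54918670654297), 10.499402046203613)
knob 0.42 3537 ((503.5697021484375, 74.88250732421875), (53.80017852783203, 42.024452209472656), 10.48362922668457)
mast_unit 0.73 849 ((527.4472045898438, -89.52245330810547), (30.748802185058594, 59.56887435913086), 10.499003410339355)
11.25 [ 0.5205 -0.0563  0.2212] 10.194592610079653 [-0.79411557 -0.25854568  0.08585734]
cam (array([0.50680318, 0.01444362, 0.37077691]), array([ 0.05794011, -0.25031989, -0.96651659]))
```

View pics/w5.png

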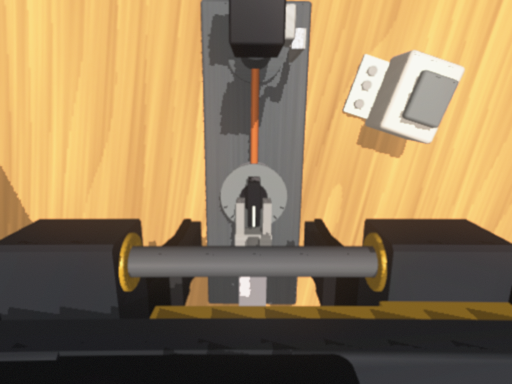

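```bash
python3 -c "
from h import *
p,a=plan([.5005,.0643,.2212],10.1,3)
plan([.5005,.0643,.131],10.1,3,p,a)"
```

```text
[[[41.0, 1.0, -0.0, 0, 0, 0.0], [40.0, 0.0, -0.0, 0, 0, 0.0], [41.2, 0.7, -0.0, 0, 0, 0.002]]]
[[[-0.0, -0.0, 30.0, 0, 0, -0.0], [-0.0, -0.0, 30.0, 0, 0, -0.0], [-0.0, -0.0, 30.2, 0, 0, -0.0]]]
```

play_rows(moves=[[[41, 1, 0, 0, 0, 0], [40, 0, 0, 0, 0, 0], [41, 1, 0, 0, 0, 0], [0, 0, 0, 0, 0, 0], [0, 0, 15, 0, 0, 0]]], fingers=1)

```text
time_s: 11.75
position: [0.5021, 0.0653, 0.2078]
tcp_rot: [[-0.18, 0.984, 0.005], [0.984, 0.18, -0.001], [-0.002, 0.005, -1.0]]
force: [0.8, -0.4, -0.3]
opening: 0.997
grasp_force: 0.0
```

play_rows(moves=[[[0, 0, 25, 0, 0, 0], [0, 0, 25, 0, 0, 0], [0, 0, 15, 0, 0, 0], [0, 0, 10, 0, 0, 0], [0, 0, 0, 0, 0, 0]]])

```text
time_s: 12.25
position: [0.5002, 0.0641, 0.1303]
tcp_rot: [[-0.177, 0.984, -0.003], [0.984, 0.177, 0.0], [0.001, -0.003, -1.0]]
force: [-0.7, -0.4, -0.1]
opening: 1.001
grasp_force: 0.0
```

play_rows(moves=[[[0, 0, 0, 0, 0, 0], [0, 0, 0, 0, 0, 0], [0, 0, 0, 0, 0, 0], [0, 0, 0, 0, 0, 0], [0, 0, 0, 0, 0, 0]]], fingers=-1)

```text
time_s: 12.75
position: [0.5008, 0.0648, 0.132]
tcp_rot: [[-0.178, 0.984, 0.001], [0.984, 0.178, -0.0], [-0.0, 0.001, -1.0]]
force: [-0.3, -0.1, 0.3]
opening: 0.629
grasp_force: 0.0
```

play_rows(moves=[[[0, 0, 0, 0, 0, 0], [0, 0, 0, 0, 0, 0]]])

```text
time_s: 12.95
position: [0.5022, 0.0649, 0.1319]
tcp_rot: [[-0.178, 0.984, 0.004], [0.984, 0.178, 0.0], [-0.0, 0.004, -1.0]]
force: [1.7, 1.3, -1.6]
opening: 0.447
grasp_force: 4.5
```

play_rows(moves=[[[0, 0, 0, 0, 0, 0], [0, 0, 0, 0, 0, 0], [0, 0, 0, 0, 0, 0]]])

```text
time_s: 13.25
position: [0.5002, 0.0647, 0.1318]
tcp_rot: [[-0.178, 0.984, -0.001], [0.984, 0.178, -0.0], [-0.0, -0.001, -1.0]]
force: [-2.6, -1.3, 4.4]
opening: 0.391
grasp_force: 30.0
```

play_rows(moves=[[[0, 0, -4, 0, 0, 0], [0, 0, -8, 0, 0, 0], [0, 0, -8, 0, 0, 0], [0, 0, 0, 0, 0, 0]]])

```text
time_s: 13.65
position: [0.5002, 0.0648, 0.1522]
tcp_rot: [[-0.178, 0.984, -0.001], [0.984, 0.178, -0.0], [-0.0, -0.001, -1.0]]
force: [-1.6, -2.0, -4.5]
opening: 0.387
grasp_force: 30.0
```

play_rows(moves=[[[0, 0, -10, 0, 0, 0], [0, 0, -10, 0, 0, 0], [0, 0, -10, 0, 0, 0], [0, 0, -6, 0, 0, 0], [0, 0, -4, 0, 0, 0]]])

```text
time_s: 14.15
position: [0.5002, 0.0648, 0.1922]
tcp_rot: [[-0.178, 0.984, -0.0], [0.984, 0.178, -0.0], [-0.0, -0.0, -1.0]]
force: [-0.3, -1.7, -8.7]
opening: 0.389
grasp_force: 30.0
```

play_rows(moves=[[[0, 0, -5, 0, 0, 0], [0, 0, -10, 0, 0, 0], [0, 0, -10, 0, 0, 0], [0, 0, -10, 0, 0, 0], [0, 0, 0, 0, 0, 0]]])

```text
time_s: 14.65
position: [0.5002, 0.0648, 0.2278]
tcp_rot: [[-0.178, 0.984, -0.0], [0.984, 0.178, -0.0], [-0.0, -0.0, -1.0]]
force: [-1.5, -2.7, -9.3]
opening: 0.388
grasp_force: 30.0
```

Rising against the second spring; 24 mm remain to z ≈ 0.252.

play_rows(moves=[[[0, 0, -8, 0, 0, 0], [0, 0, -6, 0, 0, 0], [0, 0, -5, 0, 0, 0], [0, 0, -3, 0, 0, 0], [0, 0, 0, 0, 0, 0]]])

```text
time_s: 15.15
position: [0.5002, 0.0648, 0.2488]
tcp_rot: [[-0.178, 0.984, -0.001], [0.984, 0.178, -0.0], [0.0, -0.001, -1.0]]
force: [-2.3, -0.1, -9.6]
opening: 0.389
grasp_force: 30.0
```

play_rows(moves=[[[0, 0, -2, 0, 0, 0], [0, 0, -1, 0, 0, 0], [0, 0, 0, 0, 0, 0]]])

```text
time_s: 15.45
position: [0.5003, 0.0648, 0.2515]
tcp_rot: [[-0.178, 0.984, -0.001], [0.984, 0.178, 0.0], [0.0, -0.001, -1.0]]
force: [-1.8, -1.2, -11.6]
opening: 0.39
grasp_force: 30.0
```

play_rows(moves=[[[0, 0, -1, 0, 0, 0], [0, 0, -1, 0, 0, 0], [0, 0, 0, 0, 0, 0]]])

```text
time_s: 15.75
position: [0.5001, 0.0648, 0.2523]
tcp_rot: [[-0.178, 0.984, -0.002], [0.984, 0.178, 0.0], [0.001, -0.002, -1.0]]
force: [0.0, -1.4, -21.5]
opening: 0.389
grasp_force: 30.0
```

```bash
python3 - <<'E'
from h import *
cs={n:bot.capture(n) for n in('top','side')}
for q,z in dict(knob_grip=.068,lock_tab=.092,head_grip=.256,king=.046,mug=0,dispenser=0).items():
  for n,c in cs.items():
    for r in bot.pinpoint(c,q)[:1]: print(q,n,np.round(r['centre'],1),round(r['confidence'],2),np.round(atz(c,r['centre'],z),4))
cv2.imwrite('pics/side9.png',cv2.resize(cs['side']['image'][90:320,180:360],None,fx=3,fy=2.6))
s=bot.read_state();print(s['time_s'],s['position'],s['force'],s['opening'])
E
```

```text
knob_grip top [289.4 215.4] 0.52 [ 0.5164 -0.0726  0.068 ]
knob_grip side [274.9 172.3] 0.63 [ 0.5204 -0.1412  0.068 ]
lock_tab top [303.5 209. ] 0.6 [ 0.5309 -0.108   0.092 ]
head_grip side [270.9 154.5] 0.87 [0.4964 0.0731 0.256 ]
king top [172.6 229.3] 0.67 [0.481  0.2469 0.046 ]
king side [265.9 273.7] 0.66 [0.4717 0.2538 0.046 ]
mug top [379.5 238.3] 0.74 [ 0.4557 -0.3397  0.    ]
mug side [300.8 159.4] 0.59 [ 0.458  -0.3531  0.    ]
dispenser top [206.9 222.7] 0.61 [0.5028 0.1583 0.    ]
dispenser side [214.5 217.1] 0.8 [0.6703 0.0322 0.    ]
16.45 [0.50005556 0.06485774 0.25237732] [  0.87033426  -1.15997639 -26.66770373] 0.38545702627196887
```

View pics/side9.png

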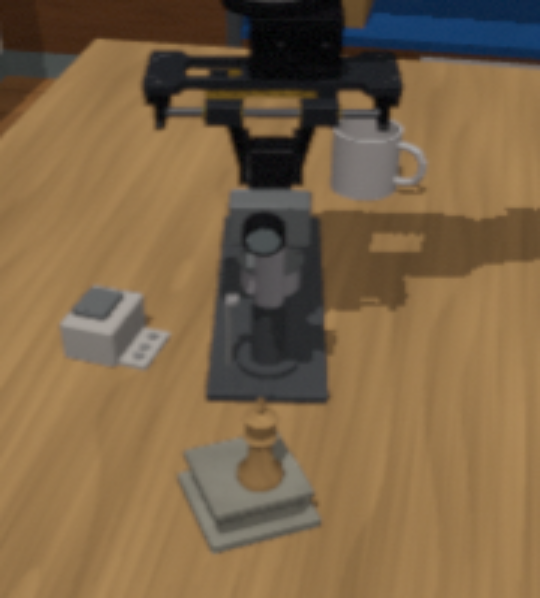

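play_rows(moves=[[[0, 0, 0.5, 0, 0, 0], [0, 0, 0, 0, 0, 0], [0, 0, 0, 0, 0, 0]]])

```text
time_s: 16.75
position: [0.5001, 0.0649, 0.2524]
tcp_rot: [[-0.178, 0.984, -0.002], [0.984, 0.178, 0.0], [0.0, -0.002, -1.0]]
force: [0.8, -1.1, -25.9]
opening: 0.389
grasp_force: 30.0
```

play_rows(moves=[[[0, 0, 0, 0, 0, 0], [0, 0, 0, 0, 0, 0], [0, 0, 0, 0, 0, 0], [0, 0, 0, 0, 0, 0], [0, 0, 0, 0, 0, 0]]])

```text
time_s: 17.25
position: [0.5001, 0.0648, 0.2524]
tcp_rot: [[-0.178, 0.984, -0.002], [0.984, 0.178, 0.0], [0.0, -0.001, -1.0]]
force: [0.4, -1.8, -25.0]
opening: 0.392
grasp_force: 30.0
```

Stable and pressed against the second stop.

```bash
python3 -c "
from rig import bot
print(bot.hand_in())"
```

```text
the job is handed in; nothing more can be done
None
```

I handed the job in at about 17 s: the knob is on the heavy mark, the lock is home over the bar, and the gripper still holds the grip with the button squeezed and the mast at its second stop (up about 120 mm). In the last pictures the king, mug and dispenser stand undisturbed; the hand-in gave no verdict.

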